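# Sort worn milling balls with a slotted scoop

### The job

Pick up the slotted scoop by its handle and scoop the three full-size steel milling balls out of the grey tub, letting the small worn balls fall back through the slots, then tip the three big balls gently, from low down, into the white porcelain dish and set the scoop back on its rubber mat, standing level, and let go. All four small balls must stay in the tub, the fingers must not touch any of the balls, the tub's sliding end board must not be shoved along, and the dish and the other things on the bench are to be left where they are.

Things in the scene. Friction and masses are not known exactly. Their poses are not given: they have to be found in the camera images.
- scoop: Slotted steel scoop, loose, about 0.24 kg. Origin: underside of the heel (back end) of its floor, on the centre line; +x to the open nose, z up. Starts level on the mat, nose roughly toward the robot (yaw within 0.6 rad of pi). Back plate x = 0 to 3, z = 15 to 40; side plates 2 thick at y = +-46.5, z = 20 to 38, x = -2 to 60; overall width 95; only thin rods below them.
- scoop_nose (a point): Nose of the scoop, middle rod's tip, at x = 90, z = 2 in its frame. The floor is five 4 mm round rods along x from the heel to free rounded tips here, at y = -45, -22.5, 0, 22.5, 45, undersides at z = 0; slots 18.5 mm wide, open at the nose. Full-size balls roll along the grooves between rods and out over the nose when it points down 0.5 rad or so, back when it points up 0.3 rad.
- scoop_grip (a point): Middle of the scoop's black handle, at x = 0, y = 0, z = 95 in its frame, right above the heel: a bar along x, x = -45 to 45, 16 wide (y), z = 85 to 105. A neck 14 wide (y), 10 thick (x) joins it to the back plate. The scoop's centre of mass is near x = 15 to 20.
- scoop_mid (a point): Point on the scoop at x = 25, y = 0, z = 0 in its frame: the middle of its footprint.
- tub: Grey open tub fixed to the bench. Origin under its centre; x along its length. Inside 274 long (x = -137 to 137), 101 wide (y = -50.5 to 50.5); walls and floor 3 thick, wall tops at z = 45. The balls start in the -x half (x = -73 to 19), the end nearer the robot; the +x half is empty, room enough to lower the scoop in level.
- tub_floor (a point): Centre of the tub's inner floor, 3 above the tub's origin. Pushed balls roll ahead of the scoop until held against the end board; the rods then pass under the big ones and past the small ones.
- tub_end (a point): Middle of the tub's -x end wall at its foot, x = -137, z = 3 in the tub's frame. In front of it a sliding aluminium end board, 4 thick, top at z = 41, stands across the tub. Its inner face can be anywhere from x = -128 to x = -73 in the tub's frame: its place is not reported and must be felt (or seen). It slides only when pushed with over about 25 N, and must not be shifted.
- dish: White porcelain dish, loose, 0.5 kg, round. Origin under its centre, z up; 148 across the rim, 45 high, inner floor 5 above the bench, walls 4 thick, flaring, inside about 92 across at the floor.
- mat: Black rubber mat, 190 x 130 x 3, fixed to the bench, origin under its centre, long side along its x. The scoop starts on it. Mat and dish stand one on each side of the tub, either way round.
- ball1: Full-size milling ball 1 of 3: steel, 26 mm in diameter, 70 g, origin at its centre. Starts on the tub floor, mixed among the worn ones; rests in the groove between two rods of the scoop and rolls along it.
- ball2: Full-size milling ball 2 of 3: steel, 26 mm in diameter, 70 g, origin at its centre. Starts on the tub floor, mixed among the worn ones; rests in the groove between two rods of the scoop and rolls along it.
- ball3: Full-size milling ball 3 of 3: steel, 26 mm in diameter, 70 g, origin at its centre. Starts on the tub floor, mixed among the worn ones; rests in the groove between two rods of the scoop and rolls along it.
- worn1: Worn milling ball 1 of 4: steel, 13 mm in diameter, 10 g, origin at its centre. Starts on the tub floor; passes between the rods of the scoop and under its back plate.
- worn2: Worn milling ball 2 of 4: steel, 13 mm in diameter, 10 g, origin at its centre. Starts on the tub floor; passes between the rods of the scoop and under its back plate.
- worn3: Worn milling ball 3 of 4: steel, 13 mm in diameter, 10 g, origin at its centre. Starts on the tub floor; passes between the rods of the scoop and under its back plate.
- worn4: Worn milling ball 4 of 4: steel, 13 mm in diameter, 10 g, origin at its centre. Starts on the tub floor; passes between the rods of the scoop and under its back plate.
- amber_bottle: Amber jar with a black cap, 60 across, 120 high, a bystander beyond the tub; origin under its centre.
- beaker: Glass beaker, 70 across, 90 high, a bystander beyond the tub; origin under its centre.
- spatula: Metal spatula 160 long lying flat beyond the tub, a bystander; origin under its middle.
- stopper: Black rubber stopper, 30 across, 28 high, a bystander; origin under its centre.
- crucible: Small white crucible, 44 across, 35 high, a bystander; origin under its centre.
Not all that is in view belongs to the job. What is meant by the dish is not green, and is the smaller of those in its own colour.

How it is judged:
By the outcome, as a careful person would: the job done as asked, in the order asked, and still so for the second after the job is handed in, with the robot touching nothing.
It also fails if it takes over 69 s, if anything falls off the work surface, if the arm or the gripper's body presses on something with over 40 N, if the wrist force passes 120 N, or if a joint passes its speed limit or range.

### The arm

A 6-joint arm with a two-finger parallel gripper is mounted at the origin on the work surface. World frame = base frame: x ahead of the robot, y to its left, z up, the work surface at z = 0. Lengths are in mm, angles in rad, forces in N, time in s.
With the tool pointing down it reaches from about 300 to 775 mm from the base axis. Payload 14.6 kg.
Tool frame: the origin (TCP) lies between the finger pads; the fingertips stand 19 mm ahead of it and the grasp point (between the pads) is the TCP; x points along the fingers, y is the direction in which the jaws open and shut, and the axes are right-handed (so a half turn about x gives the same grasp; the last joint's range is limited). The gripper opens to 94 mm and grips with 3 to 60 N. Pads are 16 mm wide; open, the fingers measure 119 mm over their backs; the gripper's body (75 mm by 177 mm) begins 78 mm behind the grasp point.
Start: joints at [1.168, 0.3, 1.521, -0, 1.321, -0.067], TCP at [181.236, 519.272, 224.446] pointing down, gripper open.
Joint ranges: [-3.03, 3.03], [-0.79, 2.21], [0.23, 2.52], [-1.04, 4.18], [0, 3.07], [-2.55, 2.55]. Speed limits (rad/s): [2.22, 2.22, 2.57, 3.14, 3.14, 3.14].

### API

Orientations are given as [roll, pitch, yaw] about the fixed x, y, z axes, in that order (R = Rz(yaw) Ry(pitch) Rx(roll)).
In Python, from cell import manip gives the robot as it stands.
- The arm moves only by the tool jog_arm, never from a script. Its argument "series" is one flat list of numbers, 7 for each row, row after row: the turn, a rotation vector about the world's x, y, z in rad, then the shift along the world's x, y, z in m, then the opening, from -1 (shut) to 1 (fully open). A call has 1 to 20 rows; each row is the pose to reach, as a shift and turn from the pose commanded when the call began; what a row does not reach only later rows make up. A row lasts 1/8 s, in which the tool goes at most 62.5 mm and 10.7 degrees, less where a joint would pass 70% of its speed; a pose out of reach is approached as far as the arm can. A call with a gripper value outside its range is refused whole. The fingers move at their own pace and stop on an object; "squeeze" is the grip in N (left out, the last holds). Time passes only in rows, so rows that repeat a pose let the fingers close. It gives the time, the measured TCP pose, the force and the opening at its end, in the units of the state.
- manip.read_state(): the state, without advancing time (a new reading comes with each control period).
- manip.camera(name): name is "side" or "top"; returns a dict with "color" (420x560x3 uint8, blue, green, red), "range_z" (420x560 float32, mm along the optical axis (not along the pixel's ray), 0 where there is no reading), "fx", "fy", "cx", "cy" (pixels), "pose" (4x4, takes a point from camera to world coordinates). Camera axes: x right, y down, z forward; pixel columns grow to the right and rows downward; lengths in mm; the calibration is good to about 2 mm. A picture is of the moment at which its call begins.
- manip.sign_off(): hands the job in, once; it reports no verdict.
The state is a dict: "clock": time; "joints": joint angles; "qd": joint speeds; "effort": joint torques, N m; "eef_pos": TCP position; "eef_rot": TCP orientation; "wrist_force": force on the tool from outside, world axes, zero at the start; "moment": the same for the moment, N m; "finger_gap": finger opening in mm.
Only numpy, scipy, OpenCV 4.12 (cv2) and the standard library are available. Lean on these libraries where they do the work, as an engineer would, in place of code of your own. Each camera call takes 0.05 s, during which the arm holds its last target.

## Working session

There is one attempt and no reset: what is moved stays moved. The work goes in short steps, Python scripts to look and compute and a tool call to move; the robot and the scene stay as the last step left them, time stands still between calls to the robot, and variables do not carry over. Pictures are saved under pics/ and viewed, and the job is handed in when it is done.

Besides the shell and the picture viewer there is one more tool, called after "Emit:" as name(argument=value, ...), one argument or row to a line, values as JSON. jog_arm: Moves the arm, as the interface text tells. Its arguments: {"type":"object","properties":{"series":{"type":"array","items":{"type":"number"}},"squeeze":{"type":"number"}},"required":["series"]}

```bash
ls; mkdir -p pics
python3 - <<'E'
from cell import manip
import cv2,numpy as np
print(manip.read_state())
for n in("top","side"):
    c=manip.camera(n); cv2.imwrite(f"pics/{n}0.png",c["color"]); np.savez(f"{n}0.npz",**c)
    print(n,c["fx"],c["fy"],c["cx"],c["cy"],c["pose"].round(3).tolist())
E
```

```text
pics
{'clock': 0.0, 'joints': array([ 1.16840781e+00,  3.00439547e-01,  1.52157907e+00,  3.09864965e-05,
        1.32070016e+00, -6.66165366e-02]), 'qd': array([ 0.00032629,  0.00016879, -0.00062278, -0.00240996,  0.00181636,
        0.00080213]), 'effort': array([-2.26878648e-03, -5.31816351e+01, -3.52730978e+01,  7.06924126e-02,
        2.46304966e-02, -4.87463228e-05]), 'eef_pos': array([181.13398402, 519.06312898, 223.90447629]), 'eef_rot': array([-1.66405891,  1.5696698 , -1.99983858]), 'wrist_force': array([ 0.29173293, -0.25839746, -0.51591223]), 'moment': array([ 0.01649888, -0.01669738,  0.03714664]), 'finger_gap': 94.07316336489667}
top 414.08856306925315 414.08856306925315 281.6046170290117 214.62117355746037 [[0.028, -0.999, 0.037, 477.209], [-1.0, -0.028, 0.001, 38.983], [0.0, -0.037, -0.999, 1117.426], [0.0, 0.0, 0.0, 1.0]]
side 483.20148015000274 483.20148015000274 284.3346029449396 212.9574410722245 [[-0.925, -0.231, 0.302, 205.22], [-0.38, 0.589, -0.713, 806.508], [-0.013, -0.774, -0.633, 761.821], [0.0, 0.0, 0.0, 1.0]]
```

View pics/top0.png

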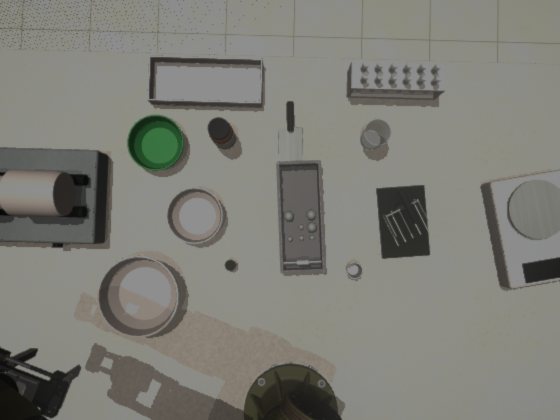

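View pics/side0.png

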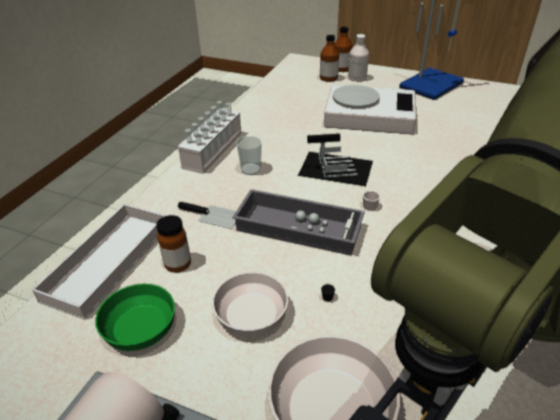

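Bowl candidates in the top view are green (156,142), white small (196,216) and white large (140,295). The small white one at (196,216) fits: not green, and the smaller of the two whites. The scoop is on the black mat at (403,222). The tub is at (300,217), with the end board near (302,262). I'll enlarge these to confirm.

```bash
cat > h.py <<'E'
import numpy as np,cv2
def load(n): return dict(np.load(n+'.npz'))
def xyz(c):
    z=c["range_z"].astype(float); v,u=np.mgrid[:z.shape[0],:z.shape[1]]
    P=np.stack([(u-c["cx"])/c["fx"]*z,(v-c["cy"])/c["fy"]*z,z],-1)
    W=P@c["pose"][:3,:3].T+c["pose"][:3,3]; W[z==0]=np.nan; return W
def pix(c,p):
    q=(np.asarray(p,float)-c["pose"][:3,3])@c["pose"][:3,:3]
    return q[...,0]/q[...,2]*c["fx"]+c["cx"], q[...,1]/q[...,2]*c["fy"]+c["cy"]
def ray(c,u,v,h):
    d=c["pose"][:3,:3]@np.array([(u-c["cx"])/c["fx"],(v-c["cy"])/c["fy"],1.]); o=c["pose"][:3,3]
    return o+d*(h-o[2])/d[2]
E
python3 - <<'E'
from h import *
c=load('top0');W=xyz(c)
im=c["color"]
g=lambda a,s:cv2.resize(cv2.convertScaleAbs(a,alpha=1.6,beta=10),None,fx=s,fy=s,interpolation=cv2.INTER_CUBIC)
a=g(im[150:285,270:335],4.4);b=g(im[175:265,370:440],4.4);d=g(im[180:250,160:230],4.4)
H=max(a.shape[0],b.shape[0]+0)
o=np.zeros((600,800,3),np.uint8)
o[:a.shape[0],:a.shape[1]]=a;o[:b.shape[0],290:290+b.shape[1]]=b[:, :510];
d=d[:200] if 0 else cv2.resize(d,(200,200));o[400:600,290:490]=d
cv2.imwrite('pics/crop0.png',o)
for nm,(u,v) in dict(dish=(196,216),tubf=(298,190),mat=(383,190),table=(350,300)).items(): print(nm,W[v,u].round(1))
s=load('side0');cv2.imwrite('pics/crop1.png',g(s["color"][120:260,225:385],5))
E
```

```text
dish [508.4 269.7   4.6]
tubf [586.4  -2.7   1.2]
mat [ 5.928e+02 -2.326e+02  5.000e-01]
table [ 294.9 -149.7    0.6]
```

View pics/crop0.png

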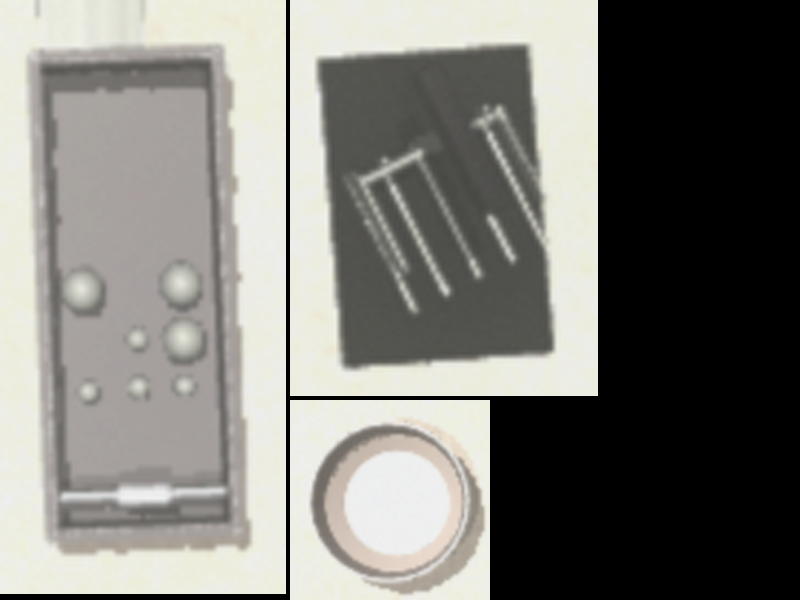

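Run:
```python
import cv2
i=cv2.imread('pics/crop1.png');cv2.imwrite('pics/crop1b.png',i[:600,:800]);print(i.shape)
```

```text
(700, 800, 3)
```

View pics/crop1b.png

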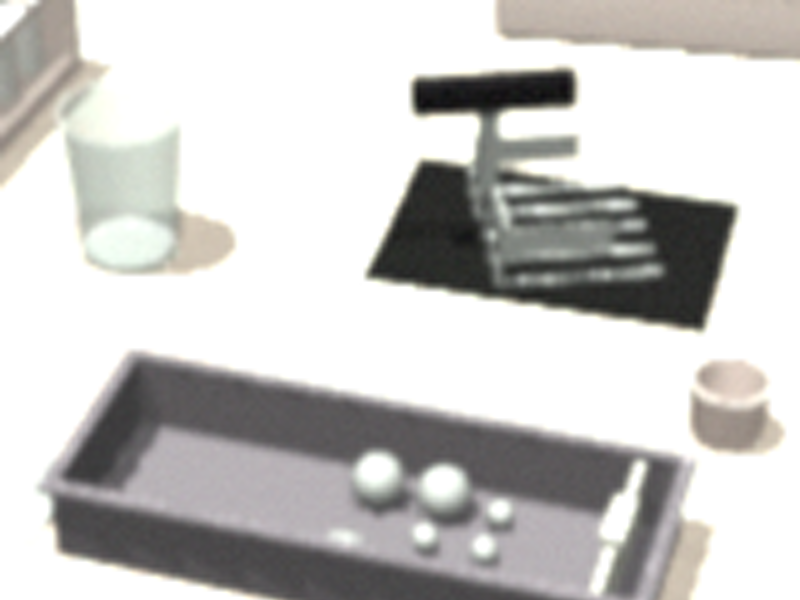

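The crops show the small white dish, the empty far half of the tub, three big and four small balls, and the end board near the robot end. The scoop's nose points toward the robot, slightly to -y. Now I'll fit the poses.

Run:
```python
from h import *
for n in('top0','side0'):
    c=load(n);W=xyz(c);Z=W[...,2]
    def sel(x0,x1,y0,y1,z0,z1): 
        m=(W[...,0]>x0)&(W[...,0]<x1)&(W[...,1]>y0)&(W[...,1]<y1)&(Z>z0)&(Z<z1);return W[m]
    print(n)
    for nm,b in dict(tub=(330,660,-80,75,38,50),handle=(400,660,-330,-170,85,115),dish=(400,600,180,370,40,50),board=(340,420,-50,50,36,44),tabl=(280,330,-150,150,-10,10),matz=(580,600,-240,-225,-5,12)).items():
        P=sel(*b)
        if len(P)<4: print(nm,len(P));continue
        r=cv2.minAreaRect(P[:,:2].astype(np.float32)); 
        print(nm,len(P),[np.round(x,2) for x in r],P.min(0).round(1),P.max(0).round(1),np.median(P[:,2]).round(1))
    c0=np.nanmedian(Z)
c=load('top0')
# ray positions from crop px : crop0 a: u=270+px/4.4,v=150+py/4.4
for nm,px,py,h in [('B1',83,289,16),('B2',180,284,16),('B3',184,339,16),('w',136,338,9.5),('w',89,391,9.5),('w',138,386,9.5),('w',184,384,9.5),('board l',60,497,41),('board r',228,492,41),('T00',30,55,45),('T01',222,45,45),('T10',50,535,45),('T11',246,530,45)]:
    print(nm,ray(c,270+px/4.4-.5,150+py/4.4-.5,h).round(1))
for nm,px,py,h in [('h1',426,70,108),('h2',492,235,108),('tipL',413,308,5),('tip2',446,292,5),('tip3',478,274,5),('tip4',513,260,5),('tip5',545,243,5),('bpl',362,180,43),('bpr',498,110,43),('m',318,60,3),('m',527,46,3),('m',553,350,3),('m',345,366,3)]:
    print(nm,ray(c,370+(px-290)/4.4-.5,175+py/4.4-.5,h).round(1))
```

```text
top0
tub 1039 [array([515.02,  -8.82]), array([289.79, 117.18]), np.float64(3.77)] [368.4 -76.4  38. ] [659.6  58.2  49.9] 44.2
handle 300 [array([ 545.12, -271.13]), array([89.04, 17.58]), np.float64(27.83)] [ 503.2 -296.9   86.9] [ 585.7 -244.6  111.7] 106.3
dish 315 [array([509.67, 267.07]), array([145.5 , 145.28]), np.float64(55.14)] [437.  193.8  40. ] [582.9 340.4  49.2] 44.0
board 109 [array([394.1 ,  -3.62]), array([49.01, 88.2 ]), np.float64(1.55)] [368.4 -47.8  36.5] [417.5  40.6  44. ] 42.1
tabl 2097 [array([305.01,  -0.48]), array([298.88,  49.96]), np.float64(90.0)] [ 280.  -149.9   -8.5] [330.  149.    6.1] -0.6
matz 36 [array([ 589.81, -233.09]), array([17.  , 13.08]), np.float64(2.34)] [ 581.3 -239.6   -1.2] [ 598.2 -226.3    7.7] 2.7
side0
tub 1256 [array([516.19, -12.26]), array([291.81, 123.1 ]), np.float64(3.98)] [367.7 -79.7  38. ] [660.   56.   49.9] 44.7
handle 294 [array([ 545.58, -273.83]), array([89.57, 23.61]), np.float64(28.09)] [ 503.4 -299.7   86.1] [ 586.5 -245.7  111.5] 102.6
dish 586 [array([510.  , 263.77]), array([147.39, 145.91]), np.float64(86.75)
[... 385 characters left out ...]
0.5 -239.9    0.7] [ 596.6 -225.4    6.1] 3.3
B1 [517.   21.7  16. ]
B2 [521.7 -36.9  16. ]
B3 [488.5 -40.1  16. ]
w [488.3 -11.4   9.5]
w [455.4  16.3   9.5]
w [459.2 -13.4   9.5]
w [461.2 -41.2   9.5]
board l [393.3  32.3  41. ]
board r [398.9 -66.4  41. ]
T00 [653.6  57.3  45. ]
T01 [662.7 -56.2  45. ]
T10 [371.2  37.6  45. ]
T11 [377.3 -77.1  45. ]
h1 [ 581.8 -249.   108. ]
h2 [ 491.2 -287.1  108. ]
tipL [ 446.8 -273.     5. ]
tip2 [ 457.1 -292.9    5. ]
tip3 [ 468.6 -312.2    5. ]
tip4 [ 477.7 -333.4    5. ]
tip5 [ 488.6 -352.8    5. ]
bpl [ 522.4 -230.9   43. ]
bpr [ 566.  -310.5   43. ]
m [ 597.  -212.6    3. ]
m [ 609.2 -340.7    3. ]
m [ 423.6 -359.3    3. ]
m [ 410.4 -232.7    3. ]
```

```bash
cat >> h.py <<'E'
from scipy.optimize import minimize
def fit_tub(c):
    W=xyz(c).reshape(-1,3); P=W[(W[:,0]>350)&(W[:,0]<680)&(W[:,1]>-90)&(W[:,1]<80)&(W[:,2]>36)&(W[:,2]<52)]
    def d(p):
        ca,sa=np.cos(p[2]),np.sin(p[2]); q=P[:,:2]-p[:2]
        x=q@[ca,sa]; y=q@[-sa,ca]
        # distance to rim centreline rectangle 277 x 104
        sd=np.maximum(abs(x)-138.5,abs(y)-52)
        return np.sum(np.minimum(abs(sd),8))
    best=min((minimize(d,[516+a,-10+b,.07],method='Nelder-Mead',options=dict(initial_simplex=[[516+a,-10+b,.07],[520+a,-10+b,.07],[516+a,-6+b,.07],[516+a,-10+b,.09]])) for a in(-3,3) for b in(-3,3)),key=lambda r:r.fun)
    return best.x,best.fun/len(P)
E
python3 - <<'E'
from h import *
from scipy.spatial.transform import Rotation as R
print(R.from_euler('xyz',[-1.66405891,  1.5696698 , -1.99983858]).as_matrix().round(3))
for n in('top0','side0'):
    print(n,fit_tub(load(n)))
t,_=fit_tub(load('top0'));c=load('top0')
ca,sa=np.cos(t[2]),np.sin(t[2])
im=cv2.convertScaleAbs(cv2.resize(c["color"][150:285,270:335],None,fx=4.4,fy=4.4,interpolation=cv2.INTER_CUBIC),alpha=1.6)
def poly(hx,hy,z,col):
    q=np.array([[ca*x-sa*y+t[0],sa*x+ca*y+t[1],z] for x,y in((-hx,-hy),(hx,-hy),(hx,hy),(-hx,hy))])
    u,v=pix(c,q); cv2.polylines(im,[np.stack([(u+.5-270)*4.4,(v+.5-150)*4.4],1).astype(np.int32)],True,col,1)
poly(140,53.5,45,(0,0,255));poly(137,50.5,45,(0,255,0));poly(137,50.5,3,(255,0,0))
cv2.imwrite('pics/tubfit.png',im)
for nm,p in dict(B1=(517,21.7),B2=(521.7,-36.9),B3=(488.5,-40.1),brd1=(393.3,32.3),brd2=(398.9,-66.4)).items():
    q=np.array(p)-t[:2];print(nm,(q@[ca,sa]).round(1),(q@[-sa,ca]).round(1))
E
```

```text
[[-0.     0.33   0.944]
 [-0.001  0.944 -0.33 ]
 [-1.    -0.001 -0.   ]]
top0 (array([ 5.14836489e+02, -8.55166035e+00,  6.66443045e-02]), np.float64(3.1373774049849965))
side0 (array([ 5.14686168e+02, -1.05674495e+01,  6.56404005e-02]), np.float64(2.9934693669544203))
B1 4.2 30.0
B2 5.0 -28.7
B3 -28.4 -29.7
brd1 -118.5 48.9
brd2 -119.5 -50.0
```

View pics/tubfit.png

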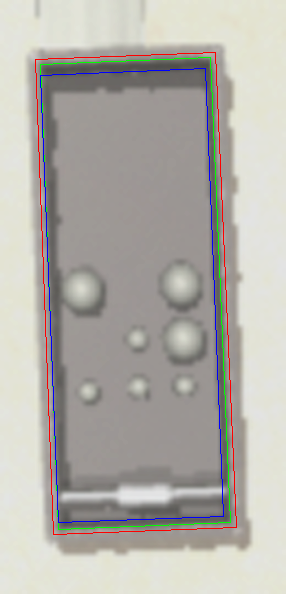

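Emit:
jog_arm(
  series=[0,0,-2.321,0.365,-0.791,-0.06,0.2,0,0,-2.321,0.365,-0.791,-0.06,0.2,0,0,-2.321,0.365,-0.791,-0.06,0.2,0,0,-2.321,0.365,-0.791,-0.06,0.2,0,0,-2.321,0.365,-0.791,-0.06,0.2,0,0,-2.321,0.365,-0.791,-0.06,0.2,0,0,-2.321,0.365,-0.791,-0.06,0.2,0,0,-2.321,0.365,-0.791,-0.06,0.2,0,0,-2.321,0.365,-0.791,-0.06,0.2,0,0,-2.321,0.365,-0.791,-0.06,0.2,0,0,-2.321,0.365,-0.791,-0.06,0.2,0,0,-2.321,0.365,-0.791,-0.06,0.2,0,0,-2.321,0.365,-0.791,-0.06,0.2,0,0,-2.321,0.365,-0.791,-0.06,0.2,0,0,-2.321,0.365,-0.791,-0.06,0.2,0,0,-2.321,0.365,-0.791,-0.06,0.2,0,0,-2.321,0.365,-0.791,-0.06,0.2],
)

```text
clock: 2.22
eef_pos: [546.1, -270.6, 164.9]
eef_rot: [2.412, 1.571, -0.244]
wrist_force: [-0.8, 0.4, -0.7]
finger_gap: 56.9
```

Emit:
jog_arm(
  series=[0,0,0,0,-0.001,-0.03,0.2,0,0,0,0,-0.001,-0.05,0.2,0,0,0,0,-0.001,-0.067,0.2,0,0,0,0,-0.001,-0.067,0.2,0,0,0,0,-0.001,-0.067,-1,0,0,0,0,-0.001,-0.067,-1,0,0,0,0,-0.001,-0.067,-1,0,0,0,0,-0.001,-0.067,-1,0,0,0,0,-0.001,-0.067,-1,0,0,0,0,-0.001,-0.067,-1],
  squeeze=55,
)

```text
clock: 3.48
eef_pos: [546.3, -272.8, 97.5]
eef_rot: [2.022, 1.571, -0.635]
wrist_force: [1.8, -0.3, 0.5]
finger_gap: 15.5
```

Run:
```python
from cell import manip
import cv2,numpy as np
s=manip.read_state();print({k:np.round(s[k],2) for k in('clock','eef_pos','wrist_force','moment','finger_gap')})
o=[]
for n in("top","side"):
    c=manip.camera(n); np.savez(f"{n}1.npz",**c)
    im=c["color"][165:275,340:460] if n=="top" else c["color"][100:210,270:390]
    o.append(cv2.convertScaleAbs(cv2.resize(im,None,fx=3.3,fy=3.3,interpolation=cv2.INTER_CUBIC),alpha=1.5))
cv2.imwrite("pics/g1.png",np.hstack(o))
```

```text
{'clock': np.float64(3.48), 'eef_pos': array([ 546.3 , -272.81,   97.49]), 'wrist_force': array([ 1.79, -0.29,  0.53]), 'moment': array([-0.17, -0.  , -0.03]), 'finger_gap': np.float64(15.54)}
```

View pics/g1.png

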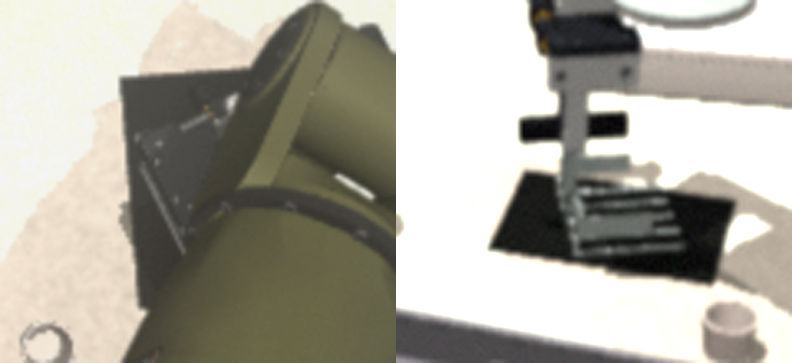

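The jaws hold the handle at its middle (side crop: handle 520–627, fingers at 573), with a gap of 15.5 mm. Next I lift and carry the scoop over the empty half of the tub.

Emit:
jog_arm(
  series=[0,0,0,0,0,0.01,-1,0,0,0,0,0,0.03,-1,0,0,0,0,0,0.05,-1,0,0,0,0,0,0.07,-1,0,0,-0.05,0.01,0.03,0.075,-1,0,0,-0.1,0.02,0.06,0.075,-1,0,0,-0.15,0.03,0.09,0.075,-1,0,0,-0.2,0.04,0.12,0.075,-1,0,0,-0.25,0.05,0.15,0.075,-1,0,0,-0.3,0.06,0.18,0.075,-1,0,0,-0.35,0.07,0.21,0.075,-1,0,0,-0.4,0.08,0.24,0.075,-1,0,0,-0.4185,0.0904,0.26,0.075,-1,0,0,-0.4185,0.0904,0.2716,0.07,-1,0,0,-0.4185,0.0904,0.2716,0.06,-1,0,0,-0.4185,0.0904,0.2716,0.055,-1,0,0,-0.4185,0.0904,0.2716,0.055,-1],
)

```text
clock: 5.7
eef_pos: [636.3, -1.9, 151.9]
eef_rot: [-0.06, 1.57, -3.136]
wrist_force: [-0.4, 0.5, -3.3]
finger_gap: 15.3
```

```bash
cat > look.py <<'E'
import sys
from cell import manip
import cv2,numpy as np
tag,n,u0,u1,v0,v1=sys.argv[1],sys.argv[2],*map(int,sys.argv[3:7])
s=manip.read_state();print({k:np.round(s[k],2).tolist() for k in('clock','eef_pos','eef_rot','wrist_force','moment','finger_gap','joints')})
c=manip.camera(n); np.savez(f"{n}{tag}.npz",**c)
f=min(800/(u1-u0),600/(v1-v0))
cv2.imwrite(f"pics/{tag}.png",cv2.convertScaleAbs(cv2.resize(c["color"][v0:v1,u0:u1],None,fx=f,fy=f,interpolation=cv2.INTER_CUBIC),alpha=1.5))
print(f)
E
python3 look.py a1 side 200 400 110 260;python3 look.py a1t top 240 360 130 290
```

```text
{'clock': 5.7, 'eef_pos': [636.28, -1.89, 151.89], 'eef_rot': [-0.06, 1.57, -3.14], 'wrist_force': [-0.41, 0.46, -3.27], 'moment': [0.03, 0.15, -0.04], 'finger_gap': 15.33, 'joints': [-0.06, 0.55, 1.33, -0.0, 1.25, 1.44]}
4.0
{'clock': 5.75, 'eef_pos': [636.49, -1.8, 152.36], 'eef_rot': [-0.1, 1.57, 3.1], 'wrist_force': [-0.39, -0.13, -2.59], 'moment': [-0.01, 0.11, -0.04], 'finger_gap': 15.63, 'joints': [-0.06, 0.55, 1.33, -0.0, 1.25, 1.44]}
3.75
```

View pics/a1.png

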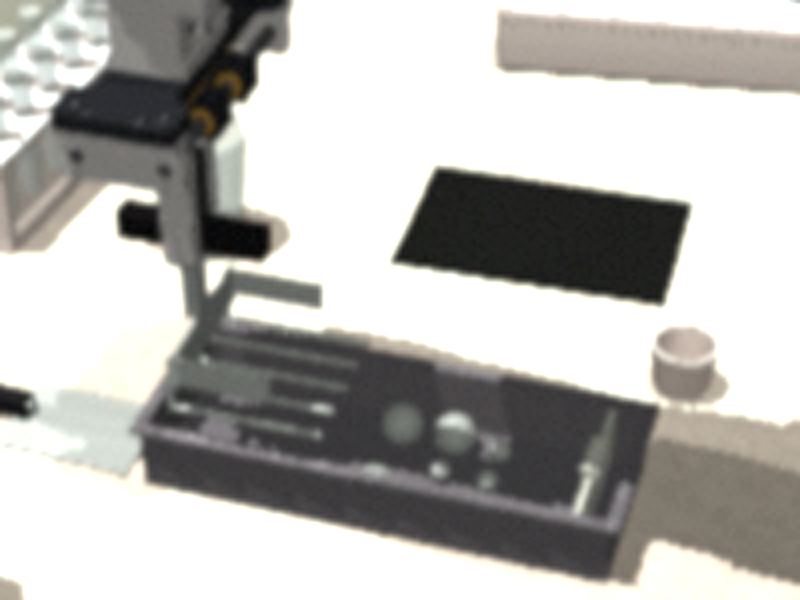

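View pics/a1t.png

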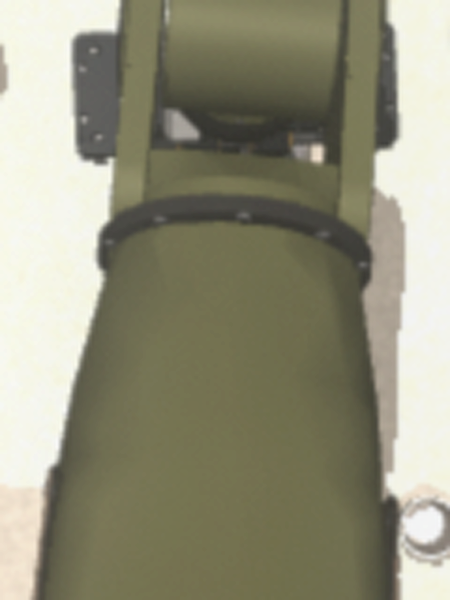

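```bash
cat > ov.py <<'E'
import sys
from h import *
def overlay(tag,src,tcp,yaw,tub,u0,u1,v0,v1,out,pitch=0):
    c=load(src); f=min(800/(u1-u0),600/(v1-v0))
    im=cv2.convertScaleAbs(cv2.resize(c["color"][v0:v1,u0:u1],None,fx=f,fy=f,interpolation=cv2.INTER_CUBIC),alpha=1.6)
    def ln(a,b,col):
        u,v=pix(c,np.array([a,b])); cv2.line(im,*[(int((u[i]+.5-u0)*f),int((v[i]+.5-v0)*f)) for i in(0,1)],col,1)
    cy,sy=np.cos(yaw),np.sin(yaw)
    def S(x,y,z):
        z=z-94.5; x,z=x*np.cos(pitch)+z*np.sin(pitch),-x*np.sin(pitch)+z*np.cos(pitch)
        return [tcp[0]+cy*x-sy*y,tcp[1]+sy*x+cy*y,tcp[2]+z]
    for y in(-45,-22.5,0,22.5,45): ln(S(0,y,2),S(90,y,2),(0,0,255))
    for y in(-47.5,47.5):
        for a,b in(((-2,20),(60,20)),((60,20),(60,38)),((60,38),(-2,38)),((-2,38),(-2,20))): ln(S(a[0],y,a[1]),S(b[0],y,b[1]),(0,255,0))
    ln(S(-45,0,105),S(45,0,105),(255,0,255));ln(S(-45,0,85),S(45,0,85),(255,0,255))
    c1,s1=np.cos(tub[2]),np.sin(tub[2])
    T=lambda x,y,z:[tub[0]+c1*x-s1*y,tub[1]+s1*x+c1*y,z]
    for hx,hy,z,col in((140,53.5,45,(255,255,0)),(137,50.5,45,(0,255,255)),(137,50.5,3,(255,100,0)),(140,53.5,0,(255,255,0))):
        q=[T(-hx,-hy,z),T(hx,-hy,z),T(hx,hy,z),T(-hx,hy,z)]
        for i in range(4): ln(q[i],q[(i+1)%4],col)
    cv2.imwrite(out,im)
E
python3 - <<'E'
from ov import *
overlay('','sidea1',(636.4,-1.85,152.1),np.pi+.0665,(514.8,-9.5,.0665),215,375,160,255,'pics/ov1.png')
E
```

```text
(no output)
```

View pics/ov1.png

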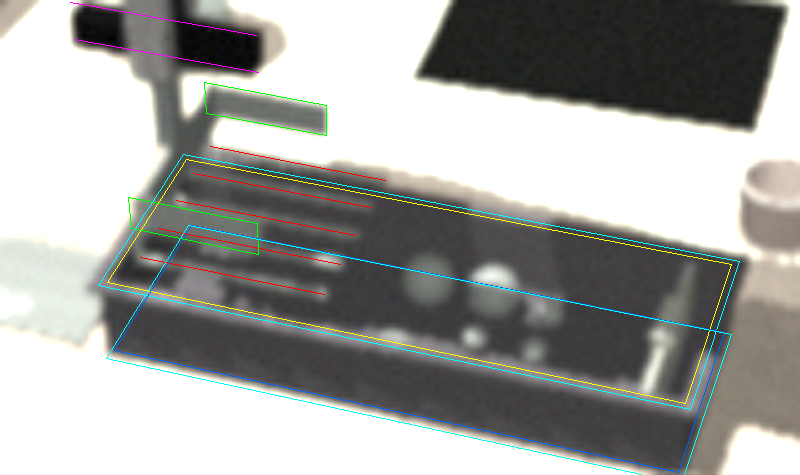

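Side view overlay: scoop and tub models agree with the image to about 1 px (2 mm), and the rods sit inside the rim outline. I'll lower part way and feel.

Emit:
jog_arm(
  series=[0,0,0,0,0,-0.006,-1,0,0,0,0,0,-0.012,-1,0,0,0,0,0,-0.018,-1,0,0,0,0,0,-0.024,-1,0,0,0,0,0,-0.03,-1,0,0,0,0,0,-0.03,-1],
)

```text
clock: 6.55
eef_pos: [636.4, -1.1, 121.8]
eef_rot: [-0.124, 1.57, 3.084]
wrist_force: [0.9, 0.5, -2.0]
finger_gap: 15.5
```

```bash
python3 look.py a2 side 215 375 160 255
python3 - <<'E'
from ov import *
overlay('','sidea2',(636.4,-1.85,122.3),np.pi+.0665,(514.8,-9.8,.0665),215,315,160,235,'pics/ov2.png')
E
```

```text
{'clock': 6.55, 'eef_pos': [636.41, -1.09, 121.81], 'eef_rot': [-0.12, 1.57, 3.08], 'wrist_force': [0.89, 0.47, -1.98], 'moment': [-0.05, 0.1, -0.04], 'finger_gap': 15.51, 'joints': [-0.06, 0.58, 1.36, -0.0, 1.2, 1.45]}
5.0
```

View pics/a2.png

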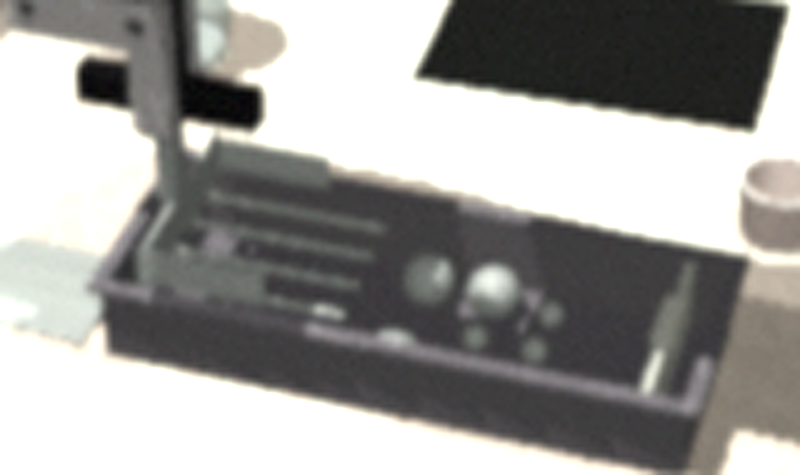

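View pics/ov2.png

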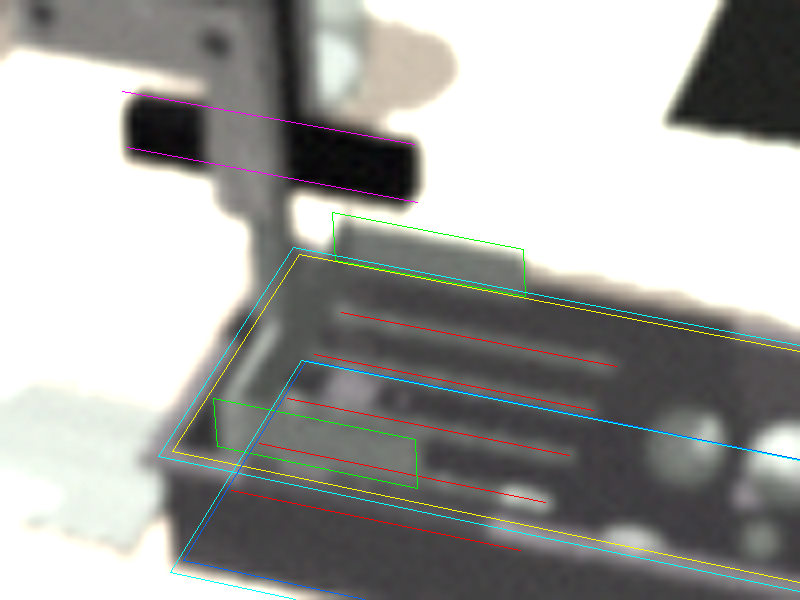

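Emit:
jog_arm(
  series=[0,0,0,0,0,-0.006,-1,0,0,0,0,0,-0.012,-1,0,0,0,0,0,-0.018,-1,0,0,0,0,0,-0.022,-1,0,0,0,0,0,-0.024,-1,0,0,0,0,0,-0.025,-1,0,0,0,0,0,-0.025,-1],
)

```text
clock: 7.48
eef_pos: [636.7, -1.1, 97.6]
eef_rot: [3.047, 1.57, -0.029]
wrist_force: [-0.2, 0.0, -1.6]
finger_gap: 15.4
```

```bash
python3 look.py a3 side 215 375 160 255
```

```text
{'clock': 7.48, 'eef_pos': [636.72, -1.13, 97.61], 'eef_rot': [3.05, 1.57, -0.03], 'wrist_force': [-0.2, 0.03, -1.56], 'moment': [0.03, 0.15, -0.0], 'finger_gap': 15.43, 'joints': [-0.06, 0.61, 1.38, 0.0, 1.15, 1.45]}
5.0
```

View pics/a3.png

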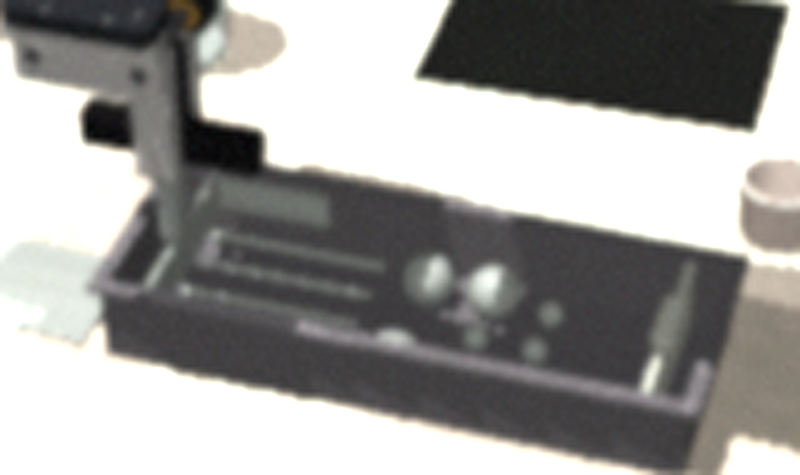

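It's in the tub at floor level with no contact. Now I'll feel for the side walls.

Emit:
jog_arm(
  series=[0,0,0,0,0.002,-0.0005,-1,0,0,0,0,0.004,-0.0005,-1,0,0,0,0,0.004,-0.0005,-1],
)

```text
clock: 7.9
eef_pos: [637.1, 0.8, 98.0]
eef_rot: [1.909, 1.567, -1.167]
wrist_force: [-0.4, -13.6, 4.0]
finger_gap: 15.2
```

Emit:
jog_arm(
  series=[0,0,0,0,-0.004,0,-1,0,0,0,0,-0.008,0,-1,0,0,0,0,-0.008,0,-1],
)

```text
clock: 8.28
eef_pos: [636.9, -5.2, 97.4]
eef_rot: [-3.052, 1.57, 0.156]
wrist_force: [0.1, 0.3, 2.9]
finger_gap: 15.8
```

Emit:
jog_arm(
  series=[0,0,0,0,-0.001,0.0005,-1,0,0,0,0,-0.0015,0.0005,-1,0,0,0,0,-0.0015,0.0005,-1],
)

```text
clock: 8.65
eef_pos: [636.6, -6.4, 97.4]
eef_rot: [-1.213, 1.57, 1.995]
wrist_force: [0.9, 3.7, 0.1]
finger_gap: 15.4
```

Walls felt at about y = +0.6 and y = -6.2, so the centreline is at y ≈ -2.8 here. I'll centre the scoop and push forward along the tub axis in light floor contact.

Emit:
jog_arm(
  series=[0,0,0,0,0.0039,-0.0003,-1,0,0,0,-0.006,0.0035,-0.0003,-1,0,0,0,-0.012,0.0031,-0.0003,-1,0,0,0,-0.018,0.0027,-0.0003,-1,0,0,0,-0.024,0.0023,-0.0003,-1,0,0,0,-0.03,0.0019,-0.0003,-1,0,0,0,-0.036,0.0015,-0.0003,-1,0,0,0,-0.042,0.0011,-0.0003,-1,0,0,0,-0.048,0.0007,-0.0003,-1,0,0,0,-0.054,0.0003,-0.0003,-1,0,0,0,-0.06,-0.0001,-0.0003,-1,0,0,0,-0.066,-0.0005,-0.0003,-1,0,0,0,-0.072,-0.0009,-0.0003,-1,0,0,0,-0.078,-0.0013,-0.0003,-1,0,0,0,-0.084,-0.0017,-0.0003,-1,0,0,0,-0.09,-0.0021,-0.0003,-1,0,0,0,-0.09,-0.0021,-0.0003,-1],
)

```text
clock: 10.78
eef_pos: [546.1, -8.7, 97.3]
eef_rot: [-0.206, 1.57, 3.002]
wrist_force: [1.7, -0.6, 5.9]
finger_gap: 15.5
```

```bash
python3 look.py a4 side 245 365 175 265
```

```text
{'clock': 10.78, 'eef_pos': [546.07, -8.74, 97.29], 'eef_rot': [-0.21, 1.57, 3.0], 'wrist_force': [1.71, -0.55, 5.89], 'moment': [0.21, -0.08, -0.07], 'finger_gap': 15.48, 'joints': [-0.08, 0.43, 1.66, 0.0, 1.05, 1.42]}
6.666666666666667
```

View pics/a4.png

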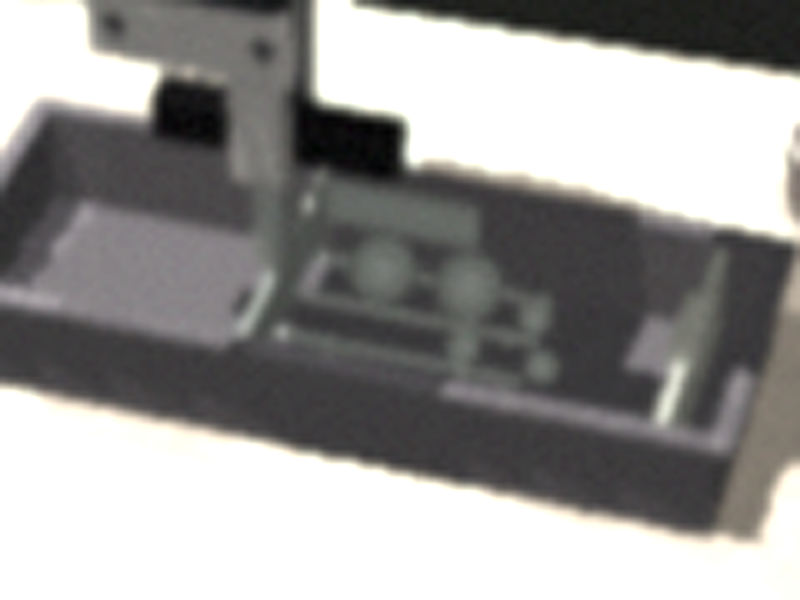

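The rods passed around the balls. Two big ones (crop 383,270 and 470,288) are already in the far outer groove, and the third is hidden behind the near wall. I'll advance a bit more, short of the board.

Emit:
jog_arm(
  series=[0,0,0,-0.005,-0.0003,0,-1,0,0,0,-0.01,-0.0007,0,-1,0,0,0,-0.015,-0.001,0,-1,0,0,0,-0.02,-0.0013,0,-1,0,0,0,-0.025,-0.0017,0,-1,0,0,0,-0.03,-0.002,0,-1,0,0,0,-0.035,-0.0023,0,-1,0,0,0,-0.04,-0.0027,0,-1,0,0,0,-0.04,-0.0027,0,-1],
)

```text
clock: 11.95
eef_pos: [506.2, -11.5, 97.3]
eef_rot: [2.204, 1.571, -0.871]
wrist_force: [1.3, 0.2, 7.3]
finger_gap: 15.4
```

```bash
python3 look.py a5 side 245 365 175 265
```

```text
{'clock': 11.95, 'eef_pos': [506.2, -11.46, 97.32], 'eef_rot': [2.2, 1.57, -0.87], 'wrist_force': [1.35, 0.18, 7.33], 'moment': [0.15, -0.11, -0.04], 'finger_gap': 15.45, 'joints': [-0.09, 0.35, 1.77, -0.0, 1.02, 1.41]}
6.666666666666667
```

View pics/a5.png

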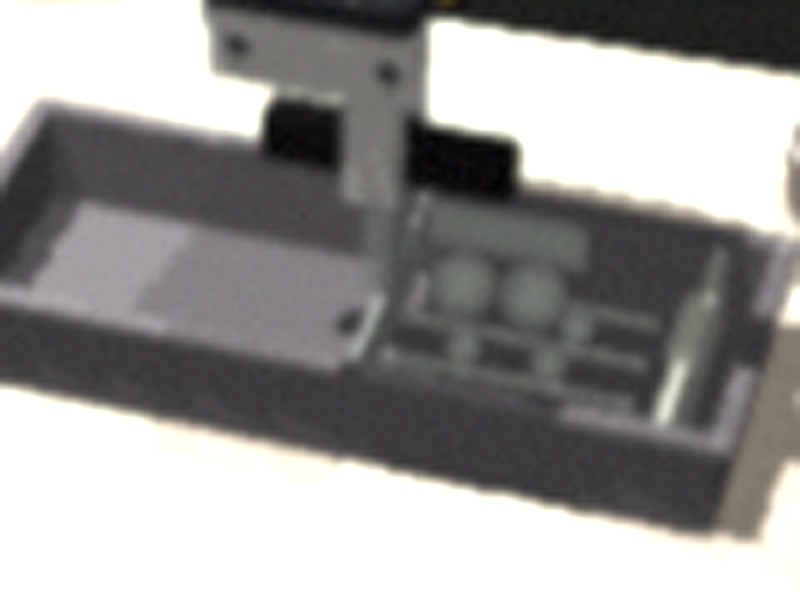

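Two big balls sit at the back of the far groove and the nose is about 15 mm short of the board. Now I tilt the nose up about the heel.

Emit:
jog_arm(
  series=[-0.0033,0.05,0,0.0047,0.0003,0.0009,-1,-0.0067,0.1,0,0.0094,0.0006,0.0005,-1,-0.01,0.15,0,0.0141,0.0009,-0.0001,-1,-0.0133,0.2,0,0.0188,0.0013,-0.0009,-1,-0.0166,0.25,0,0.0234,0.0016,-0.0019,-1,-0.02,0.3,0,0.0279,0.0019,-0.0032,-1,-0.0233,0.35,0,0.0324,0.0022,-0.0047,-1,-0.0266,0.4,0,0.0368,0.0025,-0.0065,-1,-0.0266,0.4,0,0.0368,0.0025,-0.0065,-1,-0.0266,0.4,0,0.0368,0.0025,-0.0065,-1,-0.0266,0.4,0,0.0368,0.0025,0.005,-1,-0.0266,0.4,0,0.0368,0.0025,0.015,-1,-0.0266,0.4,0,0.0368,0.0025,0.025,-1,-0.0266,0.4,0,0.0368,0.0025,0.025,-1],
)

```text
clock: 13.75
eef_pos: [543.8, -8.9, 123.2]
eef_rot: [0.001, 1.172, -3.075]
wrist_force: [0.2, -0.5, -4.5]
finger_gap: 15.9
```

```bash
python3 look.py a6 side 245 365 175 265
```

```text
{'clock': 13.75, 'eef_pos': [543.82, -8.94, 123.19], 'eef_rot': [0.0, 1.17, -3.07], 'wrist_force': [0.21, -0.53, -4.53], 'moment': [0.04, -0.54, 0.01], 'finger_gap': 15.88, 'joints': [-0.06, 0.61, 1.36, -0.05, 1.56, 1.45]}
6.666666666666667
```

View pics/a6.png

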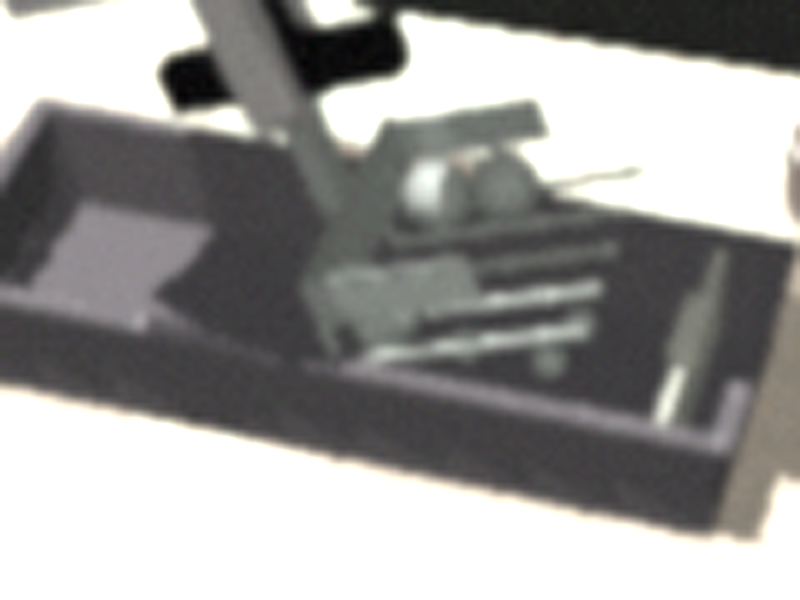

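Force z is -4.5 N, about the scoop plus three big balls. I'll lift clear and look again.

Emit:
jog_arm(
  series=[0,0,0,0,0,0.01,-1,0,0,0,0,0,0.02,-1,0,0,0,0,0,0.03,-1,0,0,0,0,0,0.04,-1,0,0,0,0,0,0.05,-1,0,0,0,0,0,0.05,-1],
)

```text
clock: 14.55
eef_pos: [543.7, -8.9, 173.0]
eef_rot: [0.001, 1.171, -3.075]
wrist_force: [0.5, -0.7, -3.3]
finger_gap: 15.4
```

```bash
python3 look.py a7 side 245 365 155 245
```

```text
{'clock': 14.55, 'eef_pos': [543.72, -8.93, 172.99], 'eef_rot': [0.0, 1.17, -3.07], 'wrist_force': [0.47, -0.71, -3.28], 'moment': [0.06, -0.5, -0.04], 'finger_gap': 15.37, 'joints': [-0.06, 0.56, 1.32, -0.05, 1.66, 1.45]}
6.666666666666667
```

View pics/a7.png

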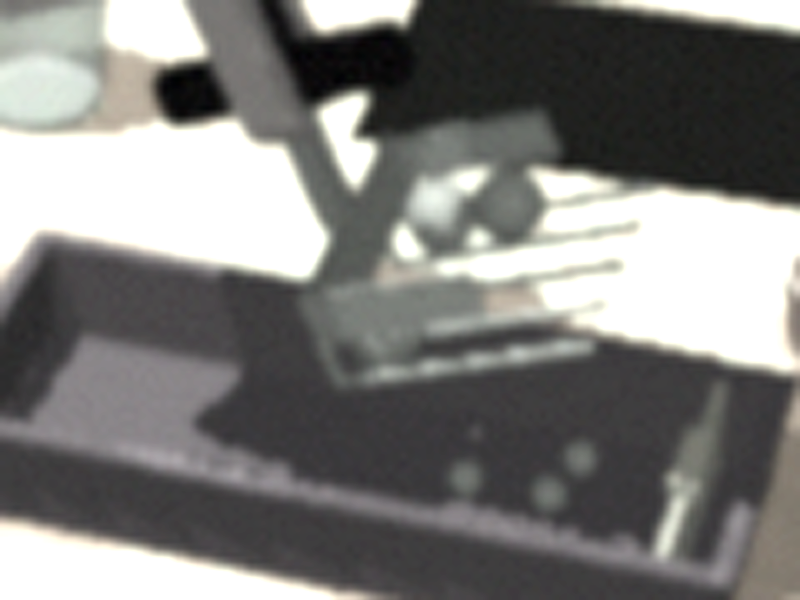

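Two big balls are in the far groove (435,205 and 505,205), and the third shows under the near side plate (395,340). Small balls are at (465,477), (548,492) and (580,458) on the tub floor. The fourth stays hidden behind the near wall, as it was at the start. Next I work out the carry and the tipping path.

```bash
cat > plan.py <<'E'
import numpy as np
from scipy.spatial.transform import Rotation as R
def scoopR(yaw,phi): return R.from_euler('z',yaw)*R.from_euler('y',phi)  # phi nose down +
def tcp_from_nose(p,yaw,phi):
    return np.array(p)-scoopR(yaw,phi).apply([90,0,2-94.5])
E
python3 - <<'E'
from plan import *
cur=np.array([543.7,-8.9,172.9]);yc=np.pi+.0665;y1=np.pi+.48;c=np.array([510,265.5])
R0=scoopR(yc,-.4)
Rt=scoopR(y1,-.3);nh=np.array([np.cos(y1),np.sin(y1)])
t=np.array([604.6,314.7,165.])
rv=(Rt*R0.inv()).as_rotvec();print('carry',rv.round(4),((t-cur)/1000).round(4))
# tipping from t, Rt
for phi,s,zu in [(-.2,0,80),(-.1,0,64),(0,0,54),(.1,0,47),(.2,0,40),(.3,0,32),(.4,0,25),(.5,0,21),(.6,0,20),(.7,0,20)]:
    p=tcp_from_nose([*(c+s*nh),zu+2],y1,phi)
    print(phi,((scoopR(y1,phi)*Rt.inv()).as_rotvec()).round(4),((p-t)/1000).round(4))
E
```

```text
carry [ 0.0272 -0.097   0.4132] [ 0.0609  0.3236 -0.0079]
-0.2 [ 0.0462 -0.0887 -0.    ] [-0.0001  0.     -0.0102]
-0.1 [ 0.0924 -0.1774 -0.    ] [-0.007  -0.0036 -0.0159]
0 [ 0.1385 -0.2661  0.    ] [-0.0148 -0.0076 -0.0165]
0.1 [ 0.1847 -0.3548 -0.    ] [-0.0234 -0.0121 -0.015 ]
0.2 [ 0.2309 -0.4435 -0.    ] [-0.0327 -0.017  -0.0145]
0.3 [ 0.2771 -0.5322  0.    ] [-0.0426 -0.0221 -0.016 ]
0.4 [ 0.3232 -0.6209 -0.    ] [-0.053  -0.0276 -0.0178]
0.5 [ 0.3694 -0.7096 -0.    ] [-0.0639 -0.0332 -0.0177]
0.6 [ 0.4156 -0.7983 -0.    ] [-0.075  -0.039  -0.0158]
0.7 [ 0.4618 -0.887  -0.    ] [-0.0864 -0.0449 -0.0143]
```

Emit:
jog_arm(
  series=[0.001,-0.002,0.01,0.0012,0.0065,0,-1,0.002,-0.006,0.025,0.0037,0.0194,0,-1,0.003,-0.012,0.05,0.0073,0.0388,0,-1,0.005,-0.018,0.079,0.0116,0.0615,0,-1,0.007,-0.025,0.107,0.0158,0.0841,0,-1,0.009,-0.032,0.136,0.0201,0.1068,0,-1,0.011,-0.039,0.165,0.0244,0.1294,0,-1,0.013,-0.046,0.194,0.0286,0.1521,0,-1,0.015,-0.052,0.223,0.0329,0.1747,0,-1,0.017,-0.059,0.252,0.0371,0.1974,0,-1,0.018,-0.066,0.281,0.0414,0.22,0,-1,0.02,-0.073,0.31,0.0457,0.2427,-0.001,-1,0.022,-0.08,0.339,0.0499,0.2654,-0.003,-1,0.024,-0.086,0.365,0.0537,0.285,-0.005,-1,0.026,-0.092,0.39,0.0572,0.304,-0.007,-1,0.027,-0.096,0.405,0.0597,0.317,-0.008,-1,0.0272,-0.097,0.4132,0.0609,0.3236,-0.008,-1,0.0272,-0.097,0.4132,0.0609,0.3236,-0.008,-1],
)

```text
clock: 16.85
eef_pos: [604.4, 314.8, 164.1]
eef_rot: [0.0, 1.27, -2.661]
wrist_force: [0.0, -0.4, -4.6]
finger_gap: 15.6
```

```bash
python3 look.py b1 side 170 330 200 320; python3 look.py b1t top 130 350 130 290
```

```text
{'clock': 16.85, 'eef_pos': [604.36, 314.82, 164.08], 'eef_rot': [0.0, 1.27, -2.66], 'wrist_force': [0.05, -0.44, -4.64], 'moment': [0.18, -0.34, 0.08], 'finger_gap': 15.6, 'joints': [0.43, 0.84, 0.86, -0.01, 1.74, 1.52]}
5.0
{'clock': 16.9, 'eef_pos': [604.42, 314.39, 164.13], 'eef_rot': [0.0, 1.27, -2.66], 'wrist_force': [0.46, -0.43, -3.71], 'moment': [0.24, -0.36, 0.03], 'finger_gap': 15.55, 'joints': [0.43, 0.84, 0.86, -0.01, 1.74, 1.52]}
3.6363636363636362
```

View pics/b1.png

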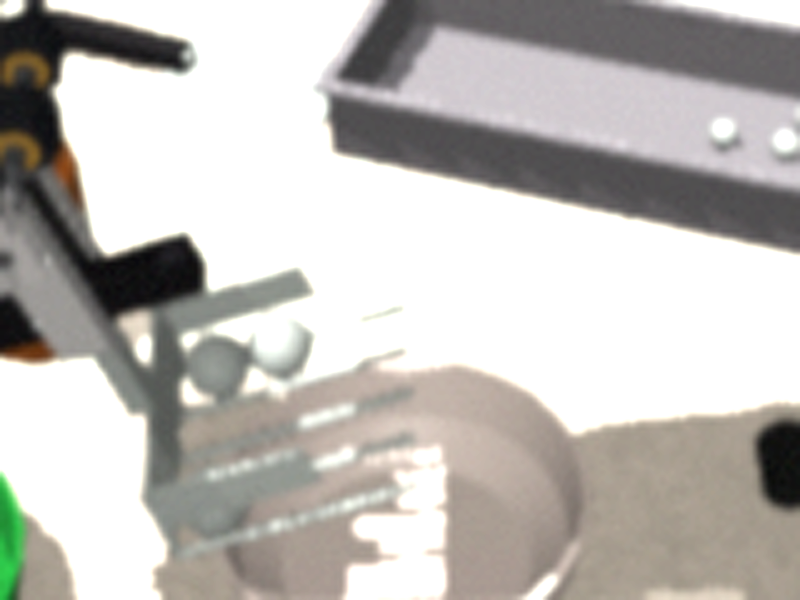

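View pics/b1t.png

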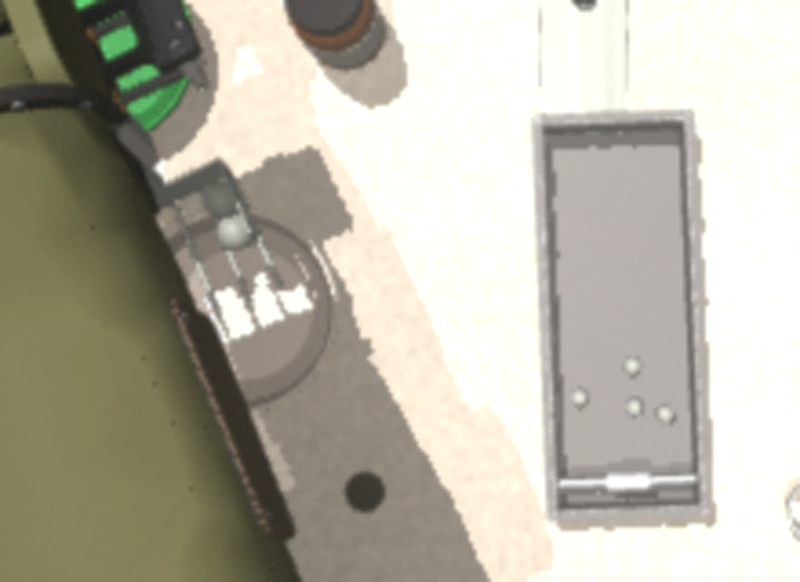

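All four small balls are in the tub (top crop 632,366; 580,398; 634,407; 666,413) and no big ball remains there, so all three are on the scoop. I start lowering toward the dish, still nose-up.

Emit:
jog_arm(
  series=[0.0231,-0.0443,0,0,0,-0.005,-1,0.0462,-0.0887,0,0,0,-0.01,-1,0.0693,-0.133,0,-0.0035,-0.0018,-0.013,-1,0.0924,-0.1774,0,-0.007,-0.0036,-0.016,-1,0.0924,-0.1774,0,-0.007,-0.0036,-0.016,-1],
)

```text
clock: 17.58
eef_pos: [597.0, 310.3, 148.8]
eef_rot: [-0.0, 1.47, -2.663]
wrist_force: [0.0, -1.2, -4.3]
finger_gap: 15.1
```

```bash
python3 look.py b2 side 170 330 230 350
python3 - <<'E'
from ov import *
import ov
overlay('','sideb2',(597.4,311.1,148.9),np.pi+.48,(514.8,-10.8,.0665),170,330,230,350,'pics/ovb2.png',pitch=-.1)
c=load('sideb2');im=cv2.imread('pics/ovb2.png')
for r,z in((74,45),(70,45),(46,5)):
    a=np.linspace(0,6.283,60);q=np.stack([510+r*np.cos(a),265.5+r*np.sin(a),0*a+z],1)
    u,v=pix(c,q);cv2.polylines(im,[np.stack([(u+.5-170)*5,(v+.5-230)*5],1).astype(int)],True,(0,200,255),1)
cv2.imwrite('pics/ovb2.png',im)
E
```

```text
{'clock': 17.58, 'eef_pos': [597.02, 310.32, 148.76], 'eef_rot': [-0.0, 1.47, -2.66], 'wrist_force': [0.05, -1.17, -4.29], 'moment': [0.09, -0.03, -0.01], 'finger_gap': 15.11, 'joints': [0.43, 0.7, 1.11, -0.01, 1.43, 1.52]}
5.0
```

View pics/ovb2.png

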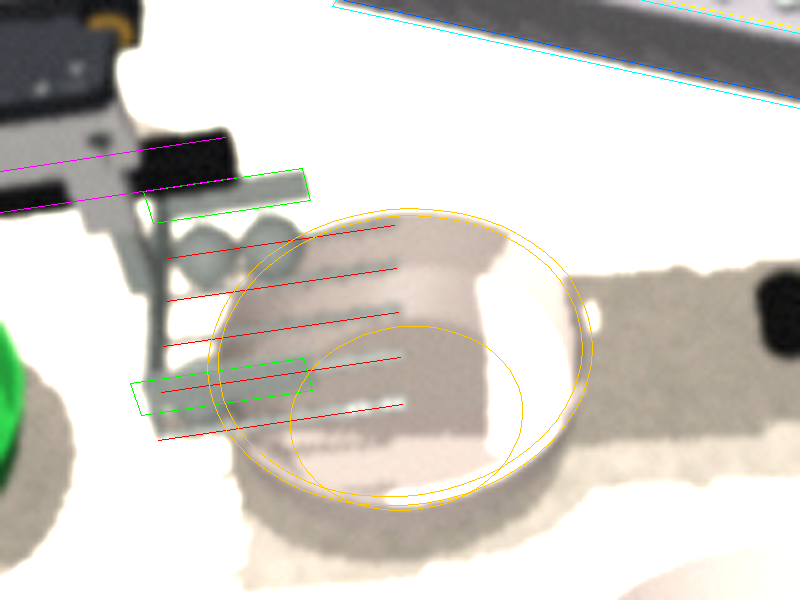

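The overlay matches the picture and the nose is over the dish centre. I tip quickly, with the nose ending low.

Emit:
jog_arm(
  series=[0.0462,-0.0887,0,-0.0078,-0.004,-0.0006,-1,0.0924,-0.1774,0,-0.0164,-0.0085,0.0009,-1,0.1385,-0.2661,0,-0.0257,-0.0134,0.0014,-1,0.1847,-0.3548,0,-0.0356,-0.0185,0,-1,0.2309,-0.4435,0,-0.046,-0.024,-0.0019,-1,0.2771,-0.5322,0,-0.0569,-0.0296,-0.0018,-1,0.3232,-0.6209,0,-0.068,-0.0354,0,-1,0.3232,-0.6209,0,-0.068,-0.0354,0,-1,0.3232,-0.6209,0,-0.068,-0.0354,0,-1,0.3232,-0.6209,0,-0.068,-0.0354,0,-1,0.3232,-0.6209,0,-0.068,-0.0354,0,-1,0.3232,-0.6209,0,-0.068,-0.0354,0,-1],
)

```text
clock: 19.12
eef_pos: [529.5, 275.8, 148.1]
eef_rot: [-3.141, 0.972, 0.48]
wrist_force: [-0.0, 0.6, -2.8]
finger_gap: 15.7
```

```bash
python3 look.py b3 side 170 330 230 350
```

```text
{'clock': 19.12, 'eef_pos': [529.48, 275.75, 148.09], 'eef_rot': [-3.14, 0.97, 0.48], 'wrist_force': [-0.04, 0.6, -2.77], 'moment': [-0.25, 0.61, -0.02], 'finger_gap': 15.74, 'joints': [0.4, 0.24, 1.91, 0.12, 0.4, 1.4]}
5.0
```

View pics/b3.png

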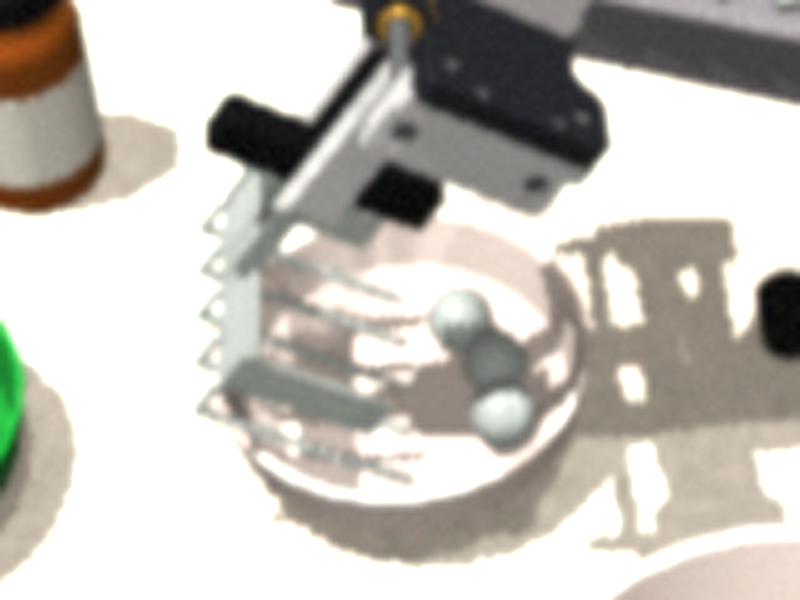

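All three big balls lie in the dish (460,320; 495,360; 503,412) and the scoop is empty. I lift straight up, level, and return toward the mat.

Emit:
jog_arm(
  series=[0,0,0,0,0,0.01,-1,0,0,0,0,0,0.03,-1,0,0,0,0,0,0.05,-1,0,0,0,0,0,0.07,-1,-0.0462,0.0887,0,0,-0.01,0.08,-1,-0.0924,0.1774,0,0.001,-0.035,0.08,-1,-0.1385,0.2661,0,0.002,-0.07,0.08,-1,-0.1847,0.3548,0,0.004,-0.11,0.08,-1,-0.2309,0.4435,0,0.006,-0.15,0.08,-1,-0.2771,0.5322,0,0.008,-0.19,0.08,-1,-0.2771,0.5322,0,0.009,-0.235,0.08,-1,-0.2771,0.5322,0,0.01,-0.28,0.08,-1,-0.2771,0.5322,0,0.011,-0.325,0.08,-1,-0.2771,0.5322,0,0.012,-0.37,0.07,-1,-0.2771,0.5322,0,0.013,-0.415,0.06,-1,-0.2771,0.5322,0,0.014,-0.46,0.05,-1,-0.2771,0.5322,0,0.015,-0.5,0.04,-1,-0.2771,0.5322,0,0.016,-0.53,0.03,-1,-0.2771,0.5322,0,0.0169,-0.5484,0.02,-1,-0.2771,0.5322,0,0.0169,-0.5484,0.01,-1],
)

```text
clock: 21.68
eef_pos: [546.3, -273.3, 157.8]
eef_rot: [0.42, 1.57, -2.243]
wrist_force: [0.0, 1.3, -1.8]
finger_gap: 15.6
```

```bash
python3 look.py c1 side 260 400 90 195
```

```text
{'clock': 21.68, 'eef_pos': [546.26, -273.25, 157.83], 'eef_rot': [0.42, 1.57, -2.24], 'wrist_force': [0.04, 1.33, -1.81], 'moment': [0.03, 0.11, 0.02], 'finger_gap': 15.6, 'joints': [-0.52, 0.49, 1.41, -0.0, 1.24, 0.57]}
5.714285714285714
```

View pics/c1.png

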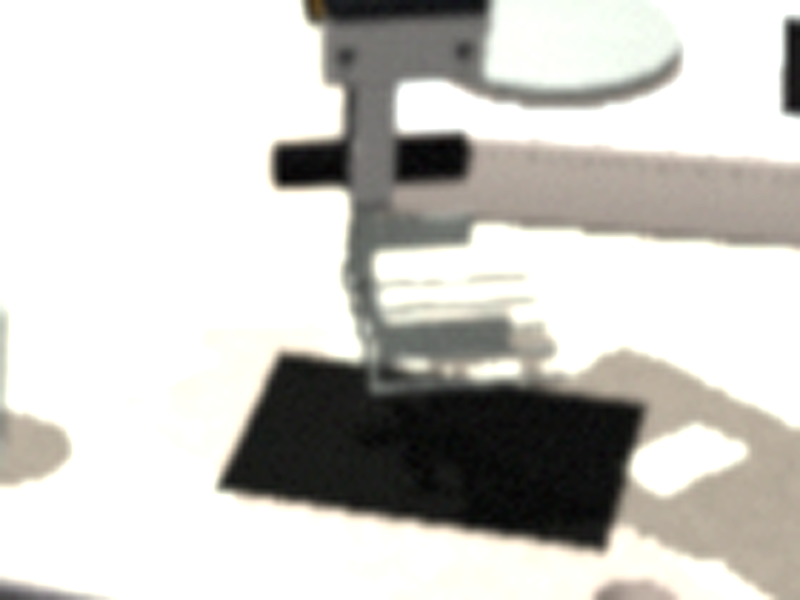

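Emit:
jog_arm(
  series=[0,0,0,0,0,-0.015,-1,0,0,0,0,0,-0.03,-1,0,0,0,0,0,-0.045,-1,0,0,0,0,0,-0.053,-1,0,0,0,0,0,-0.057,-1,0,0,0,0,0,-0.059,-1,0,0,0,0,0,-0.0603,-1,0,0,0,0,0,-0.0608,-1,0,0,0,0,0,-0.0608,-1],
)

```text
clock: 22.85
eef_pos: [546.3, -272.8, 97.6]
eef_rot: [0.447, 1.57, -2.215]
wrist_force: [-0.2, 0.4, -1.6]
finger_gap: 15.7
```

Emit:
jog_arm(
  series=[0,0,0,0,0,-0.0005,-1,0,0,0,0,0,-0.0007,-1,0,0,0,0,0,-0.0007,-1],
)

```text
clock: 23.22
eef_pos: [546.6, -272.9, 97.3]
eef_rot: [1.41, 1.57, -1.252]
wrist_force: [0.0, -0.9, 6.2]
finger_gap: 15.6
```

Contact with the mat at 6 N. I release and rise.

Emit:
jog_arm(
  series=[0,0,0,0,0,0.0005,-1,0,0,0,0,0,0.0005,-0.4,0,0,0,0,0,0.0005,0,0,0,0,0,0,0.0005,0.2,0,0,0,0,0,0.0005,0.2,0,0,0,0,0,0.0005,0.2,0,0,0,0,0,0.02,0.2,0,0,0,0,0,0.05,0.2,0,0,0,0,0,0.09,0.2,0,0,0,0,0,0.13,0.2,0,0,0,-0.03,0,0.17,0.2,0,0,0,-0.06,0,0.2,0.2,0,0,0,-0.09,0,0.2,0.2,0,0,0,-0.12,0,0.2,0.2,0,0,0,-0.15,0,0.2,0.2,0,0,0,-0.15,0,0.2,0.2],
)

```text
clock: 25.22
eef_pos: [395.2, -272.8, 298.5]
eef_rot: [1.623, 1.568, -1.04]
wrist_force: [0.7, 0.6, 0.4]
finger_gap: 56.6
```

```bash
python3 look.py d1 side 200 400 110 260;python3 look.py d1t top 140 440 60 285
```

```text
{'clock': 25.22, 'eef_pos': [395.22, -272.79, 298.52], 'eef_rot': [1.62, 1.57, -1.04], 'wrist_force': [0.7, 0.64, 0.38], 'moment': [0.01, 0.09, 0.0], 'finger_gap': 56.61, 'joints': [-0.68, 0.09, 1.6, -0.0, 1.45, 0.41]}
4.0
{'clock': 25.28, 'eef_pos': [396.08, -272.83, 298.22], 'eef_rot': [1.63, 1.57, -1.03], 'wrist_force': [1.53, -0.2, 0.0], 'moment': [-0.04, 0.15, -0.01], 'finger_gap': 56.59, 'joints': [-0.68, 0.09, 1.6, -0.0, 1.45, 0.41]}
2.6666666666666665
```

View pics/d1.png

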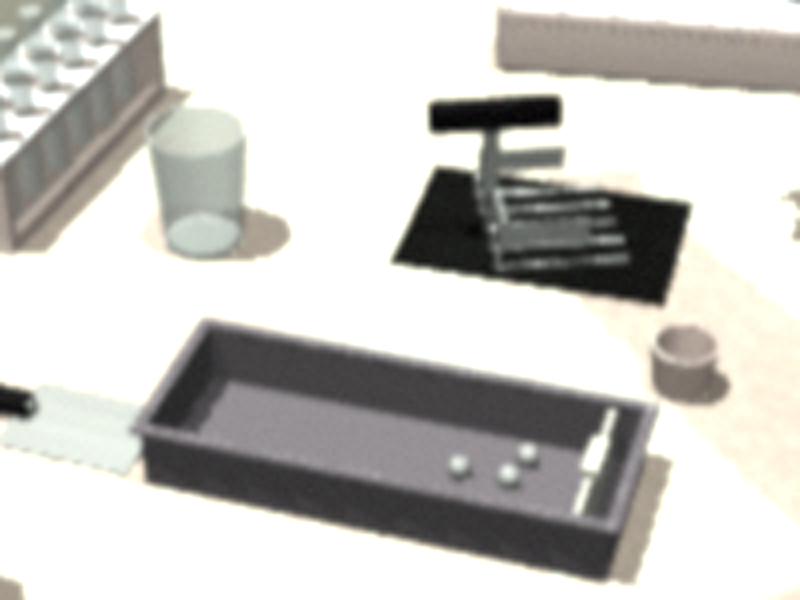

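View pics/d1t.png

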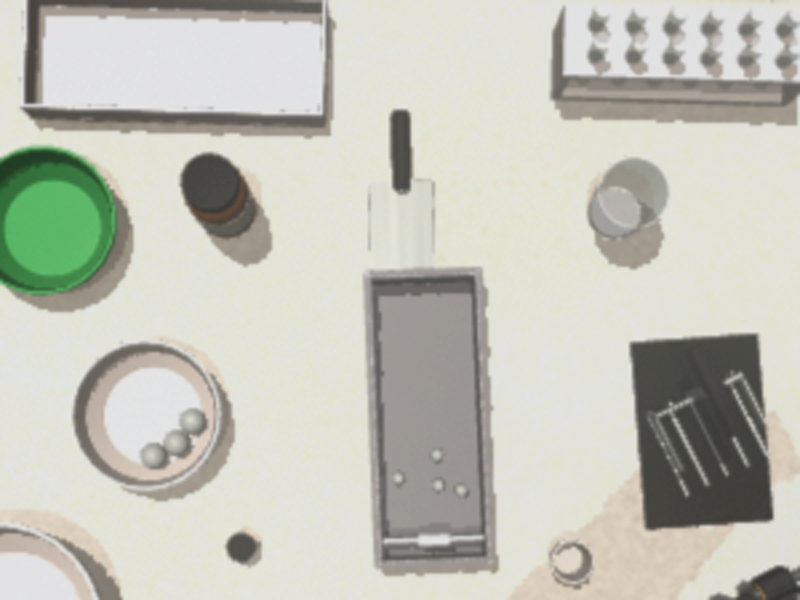

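Run:
```python
from h import *
for n in('top0','topd1t','side0','sided1'):
    W=xyz(load(n)).reshape(-1,3)
    for b in((430,590,185,345,40,50),(400,660,-330,-170,85,115)):
        P=W[(W[:,0]>b[0])&(W[:,0]<b[1])&(W[:,1]>b[2])&(W[:,1]<b[3])&(W[:,2]>b[4])&(W[:,2]<b[5])]
        print(n,len(P),cv2.minAreaRect(P[:,:2].astype(np.float32)),np.median(P[:,2]))
a=load('top0')["color"];b=load('topd1t')["color"]
d=cv2.absdiff(a,b).max(2);cv2.imwrite('pics/diff.png',np.clip(d.astype(int)*3,0,255).astype(np.uint8)[50:300,120:450])
```

```text
top0 315 ((509.6712951660156, 267.065185546875), (145.5031280517578, 145.283203125), 55.13732147216797) 44.01458805774587
top0 300 ((545.125, -271.13037109375), (89.04351806640625, 17.583593368530273), 27.831668853759766) 106.27182001738635
topd1t 329 ((510.0413818359375, 267.12310791015625), (144.44485473632812, 146.38462829589844), 46.76921081542969) 43.711977473134766
topd1t 295 ((544.7321166992188, -270.2120666503906), (88.97128295898438, 16.66698455810547), 27.5961856842041) 106.32367262550906
side0 586 ((509.99847412109375, 263.7664489746094), (147.38511657714844, 145.9134979248047), 86.7497787475586) 44.43480854251857
side0 294 ((545.5827026367188, -273.8336181640625), (89.57334899902344, 23.614368438720703), 28.086151123046875) 102.62059541679423
sided1 576 ((510.45562744140625, 264.3513488769531), (145.35537719726562, 147.51181030273438), 34.41047668457031) 44.517409539987284
sided1 296 ((544.6754760742188, -272.28167724609375), (89.96774291992188, 22.205455780029297), 26.783035278320312) 103.1065531622063
```

View pics/diff.png

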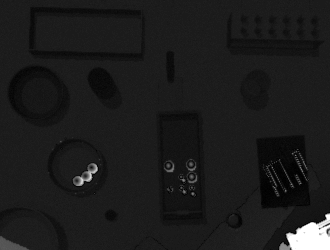

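The difference image shows changes only at the balls, the scoop (about 1 mm) and the arm. Dish, end board and bystanders have not moved, so I hand the job in.

```bash
python3 -c "
from cell import manip
print(manip.sign_off())"
```

```text
the job is handed in; nothing more can be done
None
```

I scooped the three big balls out of the tub, tipped them into the small white dish with the nose about 2 cm above the bench, and set the scoop back level on its mat. The job was handed in after about 25 s of the 69 s; no verdict is reported.

- **Balls:** in the last pictures the three big balls lie in the dish and all four small ones are in the tub.
- **Dish, end board and bystanders:** they show no movement against the first picture. I stopped the scoop about 15 mm short of the end board and never touched it.
- **Scoop:** it is within about 1 mm of its starting place. One outer rod's tip is right at the mat's edge, as it was at the start.
- **Forces:** the highest reading I saw was about 14 N, from feeling for the tub's side wall to centre the scoop. Readings come only at the end of each move, so a short peak between them could be missed.
- **Disagreement:** the two cameras differ by 2–3 mm in y, within about what their calibration allows. Felt contact put the tub's centreline about 1–2 mm from the camera estimate, and I used the felt value. No check failed.

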